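# Put two gas lanterns back together

## Task

The two camping lanterns have been cleaned and must be put back together: on each, set its own glass globe gently and squarely down in the seat around the burner, then its own hood fully down over the top of that globe; the large globe and hood go on the large lantern, the small ones on the small lantern. Leave both lanterns complete, upright and about where they stand, never let a globe fall over or drop, and do not disturb the wrench, brush, lighter and mug lying about.

Things in the scene. Friction and masses are not known exactly. Their poses are not given: they have to be found in the camera images.
- lantern_large: Large gas lantern, loose, upright, 0.75 kg: grey canister 110 mm wide, 86 high; black valve knob 100 mm up sticks out at -x to 60 mm from the axis; on top a dark seat 88 mm over all. Origin: canister's underside centre, z up. Flat seat for the globe 122 mm up; its rim is 7 mm high, inside radius 37 at the seat flaring to 41. Burner with white tip in mid-seat, 24 mm wide, top 158 mm up.
- lantern_small: Small gas lantern, loose, upright, 0.48 kg: grey canister 90 mm wide, 66 high; black valve knob 80 mm up sticks out at -x to 50 mm from the axis; on top a dark seat 72 mm over all. Origin: canister's underside centre, z up. Flat seat for the globe 96 mm up; its rim is 7 mm high, inside radius 29 at the seat flaring to 33. Burner with white tip in mid-seat, 18 mm wide, top 132 mm up.
- globe_large: Large lantern globe: open tube of white frosted glass standing upright on the bench, 64 mm outside diameter, 4 mm wall, 80 mm high, about 0.14 kg. Both ends alike, any yaw will do. Origin: centre of its lower end; z up along the axis. A grip of 15 to 25 N across the diameter holds it.
- globe_small: Small lantern globe: open tube of white frosted glass standing upright on the bench, 48 mm outside diameter, 4 mm wall, 60 mm high, about 0.08 kg. Both ends alike, any yaw will do. Origin: centre of its lower end; z up along the axis. A grip of 15 to 25 N across the diameter holds it.
- hood_large: Large steel hood standing on its skirt, 0.13 kg. Conical brim 104 mm wide, 12 to 22 mm above the origin; on it a round vented crown to grip, 40 mm wide, 22 to 58 mm up; below it a 12 mm deep skirt that goes over the globe's top (inside radius 36, flared to 40 at its edge). Origin: centre of the skirt's lower edge, z up. Fully down on its globe: origin 12 mm below the globe's top. Any yaw; grip 20 N.
- hood_small: Small steel hood standing on its skirt, 0.08 kg. Conical brim 78 mm wide, 12 to 22 mm above the origin; on it a round vented crown to grip, 30 mm wide, 22 to 54 mm up; below it a 12 mm deep skirt that goes over the globe's top (inside radius 28, flared to 32 at its edge). Origin: centre of the skirt's lower edge, z up. Fully down on its globe: origin 12 mm below the globe's top. Any yaw; grip 20 N.
- wrench: Bystander: steel wrench 160 mm long lying flat on the bench. To be left where it is. Origin: middle of its underside, x along its length towards the working end.
- brush: Bystander: hand brush 170 mm long lying on the bench. To be left where it is. Origin: middle of its underside, x along its length towards the working end.
- lighter: Bystander: black pocket lighter about 95 mm long, 24 mm wide and 14 mm high, lying on the bench. To be left where it is. Origin: its underside, near the middle, x along its length towards the working end.
- mug: Bystander: steel mug standing upside down on the bench, 82 mm in diameter and 80 mm high, with a handle on its +y side. To be left where it is. Origin: centre of its underside, z up.
There are look-alikes about, which are no part of the job. What is shaped like the globe_large but blue, green or purple is not meant.

How it is judged:
By the outcome, as a careful person would: the job done as asked, in the order asked, and still so for the second after the job is handed in, with the robot touching nothing.
It also fails if it takes over 128 s, if anything falls off the work surface, if the arm or the gripper's body presses on something with over 40 N, if the wrist force passes 120 N, or if a joint passes its speed limit or range.

## Robot

A 6-joint arm with a two-finger parallel gripper is mounted at the origin on the work surface. World frame = base frame: x ahead of the robot, y to its left, z up, the work surface at z = 0. Lengths are in m, angles in rad, forces in N, time in s.
With the tool pointing down it reaches from about 0.25 to 0.775 m from the base axis. Payload 4 kg.
Tool frame: the origin (TCP) lies at the centre of the arm's flange, where the gripper is bolted on; the fingertips stand 199 mm ahead of it and the grasp point (between the pads) lies 180 mm ahead of it (robot.tcp_to_tips is the z of the fingertips in the tool frame, in m); z points along the fingers, y is the line along which they close (so a half turn about z gives the same grasp; the last joint's range is limited). The gripper opens to 94 mm and grips with 3 to 60 N. Pads are 16 mm wide; open, the fingers measure 119 mm over their backs; the gripper's body (75 mm by 177 mm) begins 78 mm behind the grasp point.
Start: joints at [1.217, 0.087, 1.371, -0, 1.684, -0.103], TCP at [0.137, 0.533, 0.405] pointing down, gripper open.
Joint ranges: [-3.1, 3.1], [-0.76, 2.03], [0.27, 2.55], [-1.08, 4.22], [0.17, 2.65], [-2.57, 2.57]. Speed limits (rad/s): [2.79, 2.79, 3.14, 3.14, 3.14, 3.14].

## Interface

Orientations are given as [roll, pitch, yaw] about the fixed x, y, z axes, in that order (R = Rz(yaw) Ry(pitch) Rx(roll)).
In Python, from bench import robot gives the robot as it stands.
- The arm moves only by the tool play_rows, never from a script. Its arguments are lists of equal length, an entry for each row: "translation": the shift along the tool's x, y, z scaled (see below), a list of three; "twist": the turn, a rotation vector about the tool's x, y, z scaled (see below), a list of three; "gripper": the opening, from -1 (shut) to 1 (fully open). A call has 1 to 8 rows; each row shifts and turns the commanded pose from where the row before left it, along the tool's axes as they then stand; what a row does not reach is not made up. The controller multiplies each number of a shift by 0.04 m and each number of a turn by 0.1 rad. A row lasts 1/10 s, in which the tool goes at most 50 mm and 8.59 degrees, less where a joint would pass 70% of its speed; a pose out of reach is approached as far as the arm can. A call with a number of a shift or a turn outside -1 to 1 is refused whole. A call with a gripper value outside its range is refused whole. The fingers move at their own pace and stop on an object; the grip force is fixed at half the most. Time passes only in rows, so rows that do not move let the fingers close. It gives the time, the measured TCP pose, the force, the opening and the grip force at its end, in the units of the state.
- robot.get_obs(): the state, without advancing time (a new reading comes with each control period).
- robot.snapshot(name): name is "scene" or "side" or "wrist"; returns the picture (400x640x3 uint8, red, green, blue); there is no depth.
- robot.camera_model(name): a dict with "camera_matrix" (3x3 intrinsics, pixels), "k1" (the pictures are not rectified: a ray, as slopes to the right and down, at radius r is drawn at 1 + k1 r^2 times it, then the intrinsics apply), "rvec" (rotation vector, rad) and "tvec" (3), from world to camera coordinates, as OpenCV has them. Camera axes: x right, y down, z forward; pixel columns grow to the right and rows downward; lengths in m; the calibration is good to about 2 mm. A picture is of the moment at which its call begins: read the wrist's pose just before it. camera_model takes no time and is no camera call; for the wrist camera it gives the pose at the moment of the call.
- robot.close_job(): hands the job in; it is judged then, once.
Trained networks look in the newest picture that a camera, given by its name, has taken for a name from the list of things; names that differ only in an ending like _2 or _b are one class to them, and where a whole thing is asked for, a point or a joint stands for the part that bears it (a point fixed in the world has none). Each returns a list of dicts, best first, with "score" (0 to 1); they miss things now and then, are a little off and sometimes report something else, mostly with a low value. They report only what shows in the picture. A call takes as long as a camera call. They do not tell look-alikes from the thing itself.
- robot.recognise(name, camera): "centre" ([x, y, z] in m, in world coordinates, good to about 4 mm: the middle of the surface that is visible of it).
- robot.spot_point(name, camera): "centre" ([x, y, z] in m, in world coordinates, good to about 4 mm: a listed point, or the origin of a listed thing).
The state is a dict: "time": time; "joint_positions": joint angles; "qvel": joint speeds; "joint_torque": joint torques, N m; "tool_pos": TCP position; "ee_rot": TCP orientation; "wrist_force": force on the tool from outside, world axes, zero at the start; "wrist_torque": the same for the moment, N m; "width": finger opening in m; "finger_force": force on a finger pad.
Only numpy, scipy, OpenCV 4.12 (cv2) and the standard library are available. Lean on these libraries where they do the work, as an engineer would, in place of code of your own. Each camera call takes 0.05 s, during which the arm holds its last target. There are 200 camera calls.

## Working session

There is one attempt and no reset: what is moved stays moved. The work goes in short steps, Python scripts to look and compute and a tool call to move; the robot and the scene stay as the last step left them, time stands still between calls to the robot, and variables do not carry over. Pictures are saved under pics/ and viewed, at most 14 in all, crops included, and the job is handed in when it is done.

Besides the shell and the picture viewer there is one more tool, called after "Request:" as name(argument=value, ...), one argument or row to a line, values as JSON. play_rows: Moves the arm, as the interface text tells. Its arguments: {"type":"object","properties":{"translation":{"type":"array","items":{"type":"array","items":{"type":"number","minimum":-1,"maximum":1}}},"twist":{"type":"array","items":{"type":"array","items":{"type":"number","minimum":-1,"maximum":1}}},"gripper":{"type":"array","items":{"type":"number"}}},"required":["translation","twist","gripper"]}

```bash
mkdir -p pics; cat > h.py <<'E'
from bench import robot
import numpy as np, cv2
def snap(cam,fn):
    im=robot.snapshot(cam); cv2.imwrite('pics/'+fn,im[:,:,::-1]); return im
def proj(cam,P):
    m=robot.camera_model(cam);K=np.array(m['camera_matrix'],float)
    p,_=cv2.projectPoints(np.array(P,float).reshape(-1,3),np.array(m['rvec'],float),np.array(m['tvec'],float),K,np.array([m['k1'],0,0,0,0],float))
    return p.reshape(-1,2)
def ray(cam,uv,z):
    m=robot.camera_model(cam);K=np.array(m['camera_matrix'],float)
    q=cv2.undistortPoints(np.array(uv,float).reshape(-1,1,2),K,np.array([m['k1'],0,0,0,0],float)).reshape(-1,2)
    R=cv2.Rodrigues(np.array(m['rvec'],float))[0];t=np.array(m['tvec'],float).ravel()
    c=-R.T@t; d=np.c_[q,np.ones(len(q))]@R
    return c+d*((z-c[2])/d[:,2])[:,None]
E
python3 - <<'E'
from h import *
names="lantern_large lantern_small globe_large globe_small hood_large hood_small wrench brush lighter mug".split()
ims=[snap('scene','s0.png'),snap('side','d0.png')]
for c in ('scene','side'):
    m=robot.camera_model(c);R=cv2.Rodrigues(np.array(m['rvec'],float))[0];print(c,(-R.T@np.array(m['tvec']).ravel()).round(3),R[2].round(2))
    for n in names:
        r=robot.spot_point(n,c)
        print(c,n,[(np.round(x['centre'],3).tolist(),round(x['score'],2),proj(c,x['centre']).round().astype(int).tolist()) for x in r[:4]])
o=robot.get_obs();print({k:np.round(v,3) for k,v in o.items()})
print(robot.tcp_to_tips)
E
```

```text
scene [ 1.132 -0.373  1.025] [-0.51  0.31 -0.8 ]
scene lantern_large [([0.606, 0.27, -0.001], 0.58, [[416, 185]])]
scene lantern_small [([0.615, -0.282, 0.006], 0.87, [[231, 284]])]
scene globe_large [([0.454, 0.183, 0.001], 0.73, [[358, 160]]), ([0.352, 0.215, -0.001], 0.7, [[347, 133]]), ([0.358, 0.085, 0.001], 0.6, [[309, 151]]), ([0.586, 0.134, 0.001], 0.57, [[371, 200]])]
scene globe_small [([0.452, 0.014, -0.001], 0.81, [[305, 185]])]
scene hood_large [([0.453, -0.175, -0.001], 0.71, [[241, 216]])]
scene hood_small [([0.678, -0.032, -0.002], 0.88, [[336, 257]]), ([0.569, -0.11, -0.0], 0.65, [[286, 238]])]
scene wrench [([0.565, 0.054, 0.005], 0.55, [[341, 207]])]
scene brush [([0.457, 0.375, 0.001], 0.76, [[413, 134]])]
scene lighter [([0.611, -0.278, 0.006], 0.72, [[231, 282]]), ([0.568, -0.108, -0.0], 0.59, [[286, 237]])]
scene mug [([0.472, -0.354, 0.003], 0.55, [[179, 252]])]
side [ 0.458 -0.705  0.522] [ 0.05  0.83 -0.55]
side lantern_large [([0.606, 0.274, -0.002], 0.66, [[355, 161]])]
side lantern_small [([0.614, -0.277, 0.004], 0.71, [[397, 315]]), ([0.606, 0.275, 0.001
[... 468 characters left out ...]
9, 145]])]
side lighter [([0.571, -0.104, -0.001], 0.61, [[359, 250]]), ([0.566, 0.05, -0.001], 0.42, [[349, 206]])]
side mug [([0.468, -0.352, -0.002], 0.68, [[312, 359]])]
{'time': np.float64(1.1), 'joint_positions': array([ 1.217,  0.087,  1.371,  0.   ,  1.684, -0.103]), 'qvel': array([-0.   , -0.   , -0.001, -0.   , -0.   , -0.001]), 'joint_torque': array([ 1.0000e-03, -3.4004e+01, -3.0261e+01,  7.2000e-02,  2.4000e-02,
        0.0000e+00]), 'tool_pos': array([0.136, 0.533, 0.405]), 'ee_rot': array([ 3.141, -0.   ,  2.891]), 'wrist_force': array([-1.106,  0.254,  0.164]), 'wrist_torque': array([-0.065,  0.022,  0.047]), 'finger_force': np.float64(0.0), 'width': np.float64(0.094)}
0.1992
```

View pics/s0.png

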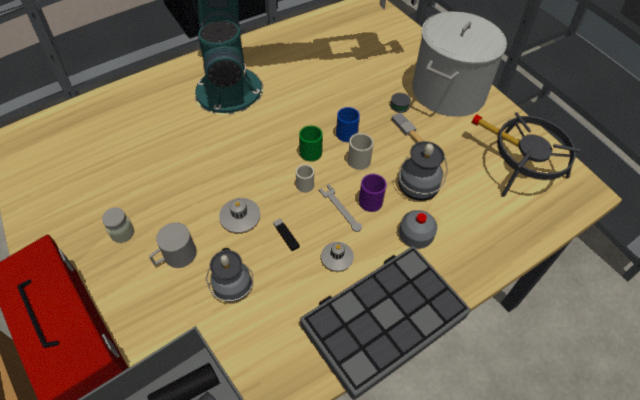

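View pics/d0.png

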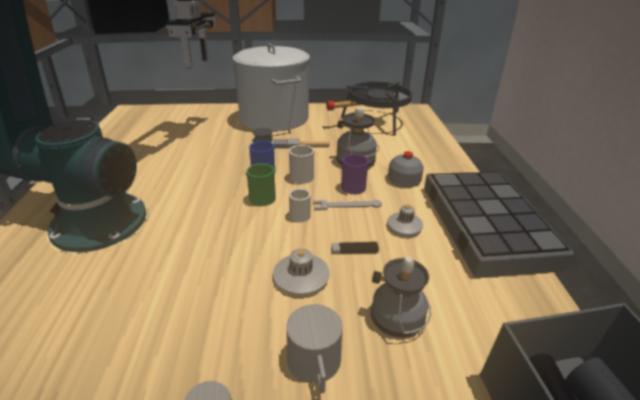

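The scene picture shows the white large globe at (360,151), the small globe at (305,179), the large hood at (240,214), the small hood at (337,256), the large lantern at (421,170) and the small one at (230,275). The blue, green and purple tubes are decoys. I'll turn the tool to yaw π, then go above the large globe.

Request:
play_rows(
  translation=[
    [0,0,0],
    [0,0,0],
    [0,0,0],
    [0,-1,0],
    [0,-1,0],
    [0,-1,0],
    [0,-1,0],
    [-1,-1,0],
  ],
  twist=[
    [0,0,-1],
    [0,0,-1],
    [0,0,-0.5],
    [0,0,0],
    [0,0,0],
    [0,0,0],
    [0,0,0],
    [0,0,0],
  ],
  gripper=[1,1,1,1,1,1,1,1],
)

```text
time: 1.9
tool_pos: [0.1696, 0.3359, 0.4051]
ee_rot: [3.14, -0.0, -3.137]
wrist_force: [1.6, 1.2, 0.4]
width: 0.0938
finger_force: 0.0
```

Request:
play_rows(
  translation=[
    [-1,-1,0],
    [-1,-1,0],
    [-1,-1,0],
    [-1,-0.8,0],
    [-1,0,0],
    [-1,0,0],
    [-1,0,0],
    [0,0,0],
  ],
  twist=[
    [0,0,0],
    [0,0,0],
    [0,0,0],
    [0,0,0],
    [0,0,0],
    [0,0,0],
    [0,0,0],
    [0,0,0],
  ],
  gripper=[1,1,1,1,1,1,1,1],
)

```text
time: 2.7
tool_pos: [0.4403, 0.1993, 0.4029]
ee_rot: [-3.14, -0.002, 3.138]
wrist_force: [-0.8, 0.4, -0.1]
width: 0.0942
finger_force: 0.0
```

```bash
cat > look.py <<'E'
from h import *
import sys
o=robot.get_obs();print('tcp',np.round(o['tool_pos'],4),np.round(o['ee_rot'],3),'F',np.round(o['wrist_force'],1),'w',round(float(o['width']),4),'f',round(float(o['finger_force']),1),'t',o['time'])
snap('wrist',sys.argv[1])
for n in sys.argv[2:]:
    print(n,[(np.round(x['centre'],4).tolist(),round(x['score'],2),proj('wrist',x['centre']).round().astype(int).tolist()) for x in robot.spot_point(n,'wrist')[:4]])
E
python3 look.py w0.png globe_large lantern_large globe_small
```

```text
tcp [0.4403 0.1993 0.4029] [-3.140e+00 -2.000e-03  3.138e+00] F [-0.8  0.4 -0.1] w 0.0942 f 0.0 t 2.7
globe_large [([0.5871, 0.1304, -0.0031], 0.73, [[263, 291]]), ([0.3651, 0.0864, 0.0028], 0.59, [[217, 120]]), ([0.4561, 0.1882, 0.0011], 0.58, [[306, 196]])]
lantern_large [([0.6109, 0.2738, 0.0013], 0.73, [[370, 309]])]
globe_small [([0.451, 0.0116, -0.0007], 0.81, [[162, 192]])]
```

View pics/w0.png

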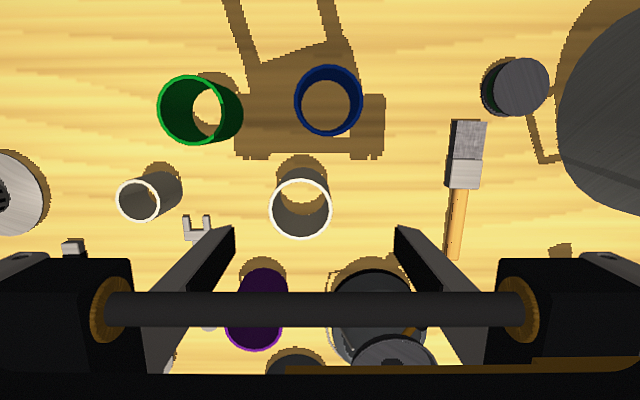

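The wrist picture shows the large globe's white top rim centred near (300,209) and the small globe's rim near (138,201). I'll fit both rims.

```bash
cat > rim.py <<'E'
from h import *
def rim(im,box,z,cam='wrist',thr=200):
    """bright neutral rim inside box (u0,v0,u1,v1) at height z -> centre, radius (m)"""
    u0,v0,u1,v1=box
    c=im[v0:v1,u0:u1].astype(int)
    m=((c.min(2)>thr)&(c.max(2)-c.min(2)<25))
    v,u=np.nonzero(m)
    P=ray(cam,np.c_[u+u0,v+v0],z)[:,:2]
    A=np.c_[2*P,np.ones(len(P))];s=np.linalg.lstsq(A,(P**2).sum(1),rcond=None)[0]
    r=np.sqrt(s[2]+s[0]**2+s[1]**2);e=np.hypot(*(P-s[:2]).T)-r
    return s[:2].round(4),r.round(4),e.std().round(4),len(P)
E
python3 - <<'E'
from rim import *
im=cv2.imread('pics/w0.png')[:,:,::-1]
print(rim(im,(260,165,340,245),.08),rim(im,(105,160,185,230),.06))
E
```

```text
(array([0.4515, 0.1851]), np.float64(0.0297), np.float64(0.0006), 393) (array([0.4481, 0.0139]), np.float64(0.0222), np.float64(0.0004), 102)
```

Request:
play_rows(
  translation=[
    [-0.3,-0.38,0],
    [0,0,0.8],
    [0,0,0.8],
    [0,0,0.8],
    [0,0,0.8],
    [0,0,0.8],
    [0,0,0.4],
    [0,0,0],
  ],
  twist=[
    [0,0,0],
    [0,0,0],
    [0,0,0],
    [0,0,0],
    [0,0,0],
    [0,0,0],
    [0,0,0],
    [0,0,0],
  ],
  gripper=[1,1,1,1,1,1,1,1],
)

```text
time: 3.7
tool_pos: [0.4464, 0.1848, 0.2266]
ee_rot: [-3.14, -0.005, -3.141]
wrist_force: [1.1, -0.0, -0.1]
width: 0.0939
finger_force: 0.0
```

```bash
python3 look.py w1.png globe_large
```

```text
tcp [0.4464 0.1848 0.2266] [-3.14  -0.005 -3.141] F [ 1.1 -0.  -0.1] w 0.0939 f 0.0 t 3.7
globe_large [([0.4561, 0.1884, 0.0003], 0.94, [[320, 235]]), ([0.366, 0.0853, 0.001], 0.77, [[155, 99]])]
```

View pics/w1.png

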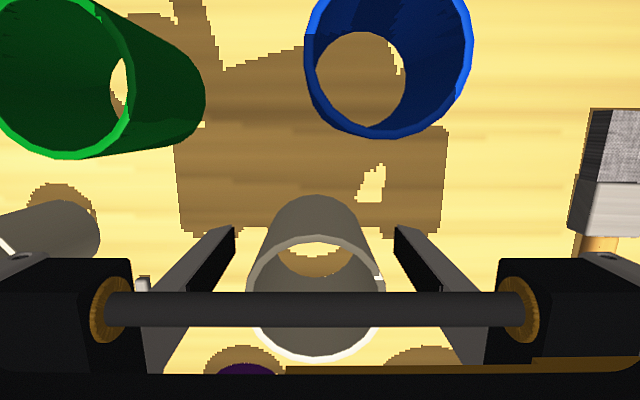

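The fingers straddle the globe, which is centred near column 317. I'll correct x and close.

Request:
play_rows(
  translation=[
    [-0.17,0.03,0],
    [0,0,0],
    [0,0,0],
    [0,0,0],
    [0,0,0],
    [0,0,0],
    [0,0,0],
  ],
  twist=[
    [0,0,0],
    [0,0,0],
    [0,0,0],
    [0,0,0],
    [0,0,0],
    [0,0,0],
    [0,0,0],
  ],
  gripper=[1,0.25,0.25,0.25,0.25,0.25,0.25],
)

```text
time: 4.5
tool_pos: [0.4555, 0.1858, 0.2289]
ee_rot: [-3.141, 0.0, 3.141]
wrist_force: [0.3, -0.6, 0.8]
width: 0.0646
finger_force: 30.0
```

Request:
play_rows(
  translation=[
    [0,0,-0.5],
    [0,0,-0.8],
    [0,0,-0.8],
    [0,0,-0.8],
    [0,0,-0.8],
    [0,0,-0.8],
    [0,0,-0.3],
    [0,0,0],
  ],
  twist=[
    [0,0,0],
    [0,0,0],
    [0,0,0],
    [0,0,0],
    [0,0,0],
    [0,0,0],
    [0,0,0],
    [0,0,0],
  ],
  gripper=[0.25,0.25,0.25,0.25,0.25,0.25,0.25,0.25],
)

```text
time: 5.3
tool_pos: [0.4557, 0.186, 0.4222]
ee_rot: [3.14, 0.003, 3.141]
wrist_force: [0.3, 0.7, -1.4]
width: 0.0646
finger_force: 30.0
```

Request:
play_rows(
  translation=[
    [-0.7,0.4,0],
    [-0.7,0.4,0],
    [-0.7,0.4,0],
    [-0.7,0.4,0],
    [-0.7,0.4,0],
    [-0.3,0.15,0],
    [0,0,0],
  ],
  twist=[
    [0,0,0],
    [0,0,0],
    [0,0,0],
    [0,0,0],
    [0,0,0],
    [0,0,0],
    [0,0,0],
  ],
  gripper=[0.25,0.25,0.25,0.25,0.25,0.25,0.25],
)

```text
time: 6.0
tool_pos: [0.609, 0.2725, 0.4155]
ee_rot: [-3.139, -0.006, 3.141]
wrist_force: [0.1, 0.1, -1.4]
width: 0.0648
finger_force: 30.0
```

```bash
cat > chk.py <<'E'
from h import *
import sys
o=robot.get_obs();print('tcp',np.round(o['tool_pos'],4),np.round(o['ee_rot'],3),'F',np.round(o['wrist_force'],1),'w',round(float(o['width']),4),'f',round(float(o['finger_force']),1),'t',o['time'])
for c in ('scene','side'):
    im=snap(c,f'{sys.argv[1]}_{c}.png')
    for n in sys.argv[2:]:
        print(c,n,[(np.round(x['centre'],4).tolist(),round(x['score'],2)) for x in robot.spot_point(n,c)[:4]])
P=np.array(o['tool_pos']); c=proj('scene',P-[0,0,.2])[0].astype(int); d=proj('side',P-[0,0,.2])[0].astype(int)
out=[]
for n,p in (('scene',c),('side',d)):
    im=cv2.imread(f'pics/{sys.argv[1]}_{n}.png'); u=np.clip(p[0]-50,0,540); v=np.clip(p[1]-60,0,280)
    out.append(cv2.resize(im[v:v+120,u:u+100],None,fx=4,fy=4,interpolation=cv2.INTER_CUBIC)); print(n,'crop origin',u,v)
cv2.imwrite(f'pics/{sys.argv[1]}.png',np.hstack(out))
E
python3 chk.py c1 lantern_large globe_large
```

```text
tcp [0.609  0.2725 0.4155] [-3.139 -0.006  3.141] F [ 0.1  0.1 -1.4] w 0.0648 f 30.0 t 6.0
scene lantern_large [([0.6062, 0.2726, 0.0002], 0.57)]
scene globe_large [([0.3525, 0.212, 0.0005], 0.88), ([0.3572, 0.0877, -0.0028], 0.8), ([0.6047, 0.2683, 0.1852], 0.69)]
side lantern_large [([0.6059, 0.2758, 0.001], 0.93)]
side globe_large [([0.6042, 0.2693, 0.1903], 0.92), ([0.3545, 0.2131, -0.0025], 0.72), ([0.5836, 0.1334, 0.0003], 0.72), ([0.3606, 0.0848, 0.0027], 0.69)]
scene crop origin 383 68
side crop origin 311 26
```

View pics/c1.png

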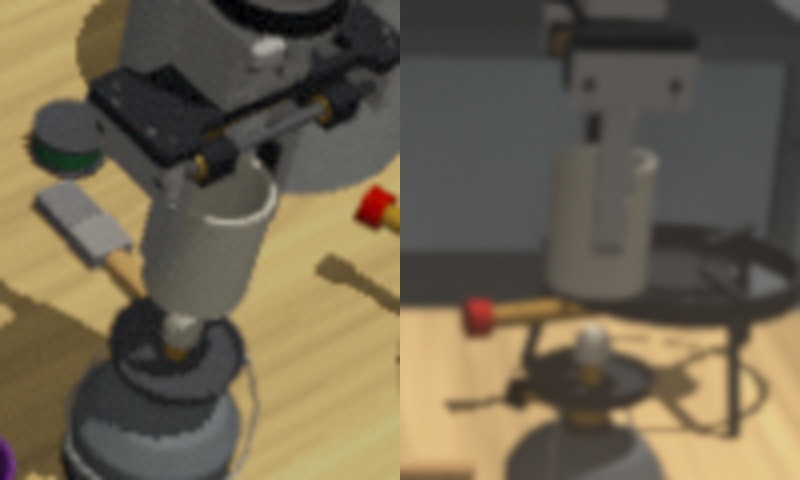

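The crops show the globe hanging directly over the burner. In the side view the globe is centred near crop column 601 and the seat near 589. I'll check how much of that is perspective.

```bash
python3 - <<'E'
from h import *
for x,y in ((.607,.273),(.604,.269)):
  for z in (.125,.158,.19,.23): print(x,y,z,'side crop',((proj('side',[x,y,z])[0]-[311,26])*4+[400,0]).round(),'scene',((proj('scene',[x,y,z])[0]-[383,68])*4).round())
E
```

```text
0.607 0.273 0.125 side crop [589. 373.] scene [172. 342.]
0.607 0.273 0.158 side crop [592. 326.] scene [182. 306.]
0.607 0.273 0.19 side crop [596. 279.] scene [192. 270.]
0.607 0.273 0.23 side crop [600. 217.] scene [205. 222.]
0.604 0.269 0.125 side crop [585. 376.] scene [164. 341.]
0.604 0.269 0.158 side crop [589. 328.] scene [174. 305.]
0.604 0.269 0.19 side crop [592. 281.] scene [184. 269.]
0.604 0.269 0.23 side crop [596. 219.] scene [197. 222.]
```

Request:
play_rows(
  translation=[
    [0,0,0.3],
    [0,0,0.4],
    [0,0,0.4],
    [0,0,0.2],
    [0,0,0.1],
    [0,0,0],
  ],
  twist=[
    [0,0,0],
    [0,0,0],
    [0,0,0],
    [0,0,0],
    [0,0,0],
    [0,0,0],
  ],
  gripper=[0.25,0.25,0.25,0.25,0.25,0.25],
)

```text
time: 6.9
tool_pos: [0.6074, 0.2717, 0.3641]
ee_rot: [-3.141, -0.001, 3.141]
wrist_force: [0.6, -1.1, -1.4]
width: 0.0644
finger_force: 30.0
```

Bottom is at about 0.135. I'll keep creeping down.

Request:
play_rows(
  translation=[
    [0,0,0.1],
    [0,0,0.1],
    [0,0,0.05],
    [0,0,0.03],
    [0,0,0],
  ],
  twist=[
    [0,0,0],
    [0,0,0],
    [0,0,0],
    [0,0,0],
    [0,0,0],
  ],
  gripper=[0.25,0.25,0.25,0.25,0.25],
)

```text
time: 7.4
tool_pos: [0.6076, 0.2718, 0.3533]
ee_rot: [-3.142, -0.0, 3.141]
wrist_force: [0.3, -0.0, -1.2]
width: 0.0646
finger_force: 30.0
```

Request:
play_rows(
  translation=[
    [0,0,0.03],
    [0,0,0],
  ],
  twist=[
    [0,0,0],
    [0,0,0],
  ],
  gripper=[0.25,0.25],
)

```text
time: 7.6
tool_pos: [0.6076, 0.2718, 0.3523]
ee_rot: [3.141, 0.0, 3.141]
wrist_force: [-0.1, 0.0, -1.4]
width: 0.0647
finger_force: 30.0
```

Request:
play_rows(
  translation=[
    [0,0,0.02],
    [0,0,0],
  ],
  twist=[
    [0,0,0],
    [0,0,0],
  ],
  gripper=[0.25,0.25],
)

```text
time: 7.8
tool_pos: [0.6075, 0.2718, 0.3514]
ee_rot: [3.142, -0.0, 3.141]
wrist_force: [0.6, -0.4, -0.9]
width: 0.0648
finger_force: 30.0
```

Request:
play_rows(
  translation=[
    [0,0,0.02],
    [0,0,0],
  ],
  twist=[
    [0,0,0],
    [0,0,0],
  ],
  gripper=[0.25,0.25],
)

```text
time: 8.0
tool_pos: [0.6076, 0.2718, 0.351]
ee_rot: [3.141, 0.0, 3.141]
wrist_force: [0.1, 0.2, -0.8]
width: 0.0646
finger_force: 30.0
```

Request:
play_rows(
  translation=[
    [0,0,0.02],
    [0,0,0],
  ],
  twist=[
    [0,0,0],
    [0,0,0],
  ],
  gripper=[0.25,0.25],
)

```text
time: 8.2
tool_pos: [0.6075, 0.2717, 0.3509]
ee_rot: [3.141, 0.001, 3.141]
wrist_force: [0.1, -0.1, 3.0]
width: 0.0644
finger_force: 30.0
```

Contact at 0.351, as expected. I'll release and rise.

Request:
play_rows(
  translation=[
    [0,0,0],
    [0,0,0],
    [0,0,0],
    [0,0,-0.3],
    [0,0,-0.8],
    [0,0,-0.9],
    [0,0,-0.9],
    [0,0,0],
  ],
  twist=[
    [0,0,0],
    [0,0,0],
    [0,0,0],
    [0,0,0],
    [0,0,0],
    [0,0,0],
    [0,0,0],
    [0,0,0],
  ],
  gripper=[0.6,0.8,0.8,0.8,0.8,0.8,1,1],
)

```text
time: 9.0
tool_pos: [0.607, 0.2716, 0.4746]
ee_rot: [3.137, 0.013, 3.141]
wrist_force: [-0.4, 1.0, 0.6]
width: 0.0933
finger_force: 0.0
```

```bash
python3 look.py w2.png globe_large lantern_large; python3 chk.py c2 lantern_large globe_large
```

```text
tcp [0.607  0.2716 0.4746] [3.137 0.013 3.141] F [-0.4  1.   0.6] w 0.0933 f 0.0 t 9.0
globe_large [([0.6079, 0.2733, 0.1238], 0.94, [[316, 189]]), ([0.5864, 0.1304, -0.0031], 0.93, [[214, 156]])]
lantern_large [([0.6096, 0.2738, 0.0005], 0.89, [[316, 174]])]
tcp [0.6075 0.2718 0.4655] [-3.142 -0.     3.141] F [ 0.2 -0.3 -0.6] w 0.0941 f 0.0 t 9.15
scene lantern_large [([0.6074, 0.2731, 0.0006], 0.7)]
scene globe_large [([0.6051, 0.2694, 0.1203], 0.92), ([0.5856, 0.1326, -0.0043], 0.73), ([0.3597, 0.0896, -0.002], 0.7), ([0.6078, 0.2716, -0.0003], 0.23)]
side lantern_large [([0.6048, 0.2745, -0.0016], 0.62)]
side globe_large [([0.5842, 0.1337, 0.0009], 0.97), ([0.3543, 0.2176, -0.0036], 0.91), ([0.3595, 0.0836, 0.0013], 0.86), ([0.6055, 0.271, 0.1234], 0.75)]
scene crop origin 387 52
side crop origin 312 6
```

View pics/c2.png

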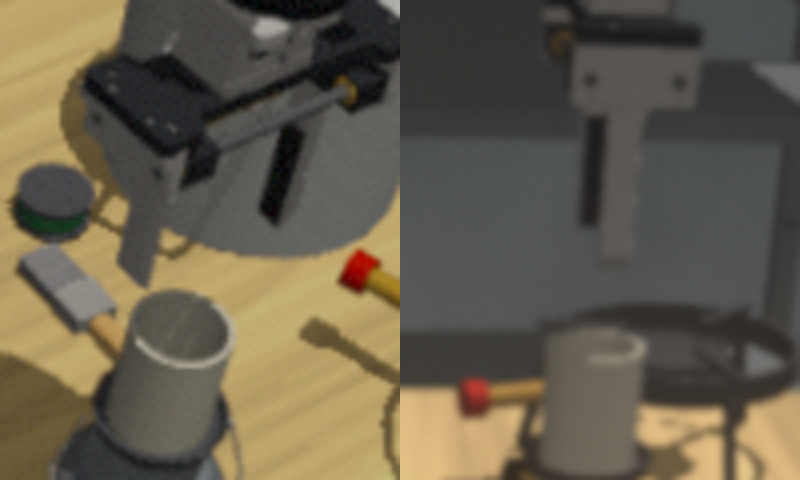

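The globe stands square in the large seat. Next I'll go above the large hood.

Request:
play_rows(
  translation=[
    [0.28,-0.8,0],
    [0.28,-0.8,0],
    [0.28,-0.8,0],
    [0.28,-0.8,0],
    [0.28,-0.8,0],
    [0.28,-0.8,0],
    [0.28,-0.8,0],
    [0.28,-0.8,0],
  ],
  twist=[
    [0,0,0],
    [0,0,0],
    [0,0,0],
    [0,0,0],
    [0,0,0],
    [0,0,0],
    [0,0,0],
    [0,0,0],
  ],
  gripper=[1,1,1,1,1,1,1,1],
)

```text
time: 10.25
tool_pos: [0.517, 0.0147, 0.4655]
ee_rot: [3.142, -0.001, 3.141]
wrist_force: [-0.1, -0.7, 0.4]
width: 0.0941
finger_force: 0.0
```

Request:
play_rows(
  translation=[
    [0.28,-0.8,0],
    [0.28,-0.8,0],
    [0.28,-0.8,0],
    [0.28,-0.8,0.4],
    [0.28,-0.8,0.4],
    [0.28,-0.8,0.4],
    [0,0,0.4],
    [0,0,0],
  ],
  twist=[
    [0,0,0],
    [0,0,0],
    [0,0,0],
    [0,0,0],
    [0,0,0],
    [0,0,0],
    [0,0,0],
    [0,0,0],
  ],
  gripper=[1,1,1,1,1,1,1,1],
)

```text
time: 11.05
tool_pos: [0.4495, -0.1768, 0.3988]
ee_rot: [3.139, -0.005, 3.139]
wrist_force: [-0.9, 1.0, 0.0]
width: 0.0939
finger_force: 0.0
```

```bash
python3 look.py w3.png hood_large globe_small lantern_small; 
```

```text
tcp [ 0.4495 -0.1768  0.3988] [ 3.139 -0.005  3.139] F [-0.9  1.   0. ] w 0.0939 f 0.0 t 11.05
hood_large [([0.454, -0.1809, -0.0005], 0.91, [[311, 183]])]
globe_small [([0.4501, 0.0098, -0.0014], 0.56, [[468, 179]])]
lantern_small [([0.6152, -0.2767, 0.0016], 0.57, [[239, 302]])]
```

View pics/w3.png

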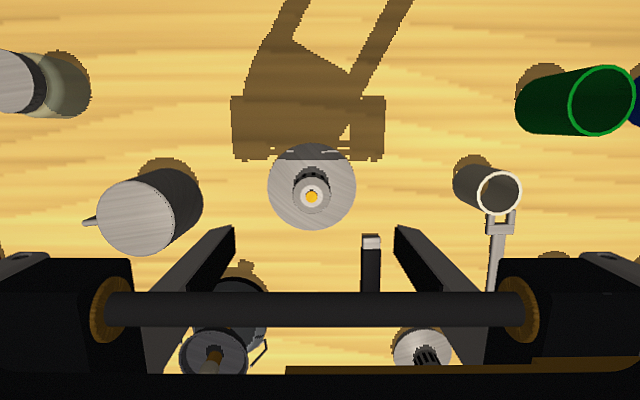

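The hood's brim is centred at (312,186) and its crown top at (312,197). The mug is at the left and clear of the fingers. I'll compute positions from these pixels.

```bash
python3 - <<'E'
from rim import *
print(ray('wrist',[[312,186]],.012),ray('wrist',[[312,197]],.058))
im=cv2.imread('pics/w3.png')[:,:,::-1]
print('small globe',rim(im,(470,165,530,213),.06))
E
```

```text
[[ 0.45619763 -0.17953988  0.012     ]] [[ 0.45875522 -0.17919316  0.058     ]]
small globe (array([0.4537, 0.0133]), np.float64(0.0213), np.float64(0.0002), 12)
```

Request:
play_rows(
  translation=[
    [-0.15,-0.07,0.4],
    [0,0,0.8],
    [0,0,0.8],
    [0,0,0.8],
    [0,0,0.6],
    [0,0,0.4],
    [0,0,0],
    [0,0,0],
  ],
  twist=[
    [0,0,0],
    [0,0,0],
    [0,0,0],
    [0,0,0],
    [0,0,0],
    [0,0,0],
    [0,0,0],
    [0,0,0],
  ],
  gripper=[1,1,1,1,1,1,1,1],
)

```text
time: 12.05
tool_pos: [0.4571, -0.1786, 0.251]
ee_rot: [-3.141, 0.001, -3.141]
wrist_force: [0.1, -0.9, -0.0]
width: 0.094
finger_force: 0.0
```

Request:
play_rows(
  translation=[
    [-0.0,0,0.4],
    [0,0,0.22],
    [0,0,0],
    [0,0,0],
    [0,0,0],
    [0,0,0],
    [0,0,0],
    [0,0,0],
  ],
  twist=[
    [0,0,0],
    [0,0,0],
    [0,0,0],
    [0,0,0],
    [0,0,0],
    [0,0,0],
    [0,0,0],
    [0,0,0],
  ],
  gripper=[1,1,0.2,-0.4,-0.4,-0.4,-0.4,-0.4],
)

```text
time: 12.85
tool_pos: [0.4565, -0.1789, 0.2253]
ee_rot: [-3.141, 0.0, 3.141]
wrist_force: [1.3, -0.6, -0.5]
width: 0.0494
finger_force: 0.0
```

Request:
play_rows(
  translation=[
    [0,0,0],
    [0,0,0],
  ],
  twist=[
    [0,0,0],
    [0,0,0],
  ],
  gripper=[-0.4,-0.4],
)

```text
time: 13.05
tool_pos: [0.4564, -0.1789, 0.2251]
ee_rot: [3.142, 0.0, 3.141]
wrist_force: [-0.7, 0.3, 0.3]
width: 0.0396
finger_force: 30.0
```

Gripped. I'll lift while working out the seated globe's rim centre from the earlier picture.

Request:
play_rows(
  translation=[
    [0,0,-0.4],
    [0,0,-0.8],
    [0,0,-0.8],
    [0,0,-0.8],
    [0,0,-0.8],
    [0,0,-0.8],
    [0,0,-0.8],
    [0,0,-0.8],
  ],
  twist=[
    [0,0,0],
    [0,0,0],
    [0,0,0],
    [0,0,0],
    [0,0,0],
    [0,0,0],
    [0,0,0],
    [0,0,0],
  ],
  gripper=[-0.4,-0.4,-0.4,-0.4,-0.4,-0.4,-0.4,-0.4],
)

```text
time: 13.85
tool_pos: [0.4562, -0.1788, 0.4659]
ee_rot: [3.141, -0.001, 3.141]
wrist_force: [0.9, -0.5, -0.6]
width: 0.0394
finger_force: 30.0
```

Request:
play_rows(
  translation=[
    [-0.26,0.8,0],
    [-0.26,0.8,0],
    [-0.26,0.8,0],
    [-0.26,0.8,0],
    [-0.26,0.8,0],
    [-0.26,0.8,0],
    [-0.26,0.8,0],
    [-0.26,0.8,0],
  ],
  twist=[
    [0,0,0],
    [0,0,0],
    [0,0,0],
    [0,0,0],
    [0,0,0],
    [0,0,0],
    [0,0,0],
    [0,0,0],
  ],
  gripper=[-0.4,-0.4,-0.4,-0.4,-0.4,-0.4,-0.4,-0.4],
)

```text
time: 14.65
tool_pos: [0.54, 0.0784, 0.4645]
ee_rot: [-3.142, -0.001, 3.141]
wrist_force: [0.6, -0.8, -1.3]
width: 0.0392
finger_force: 30.0
```

Request:
play_rows(
  translation=[
    [-0.26,0.8,0],
    [-0.26,0.8,0],
    [-0.26,0.8,0],
    [-0.26,0.8,0],
    [-0.26,0.8,0],
    [-0.3,0.8,0],
    [0,0,0],
    [0,0,0],
  ],
  twist=[
    [0,0,0],
    [0,0,0],
    [0,0,0],
    [0,0,0],
    [0,0,0],
    [0,0,0],
    [0,0,0],
    [0,0,0],
  ],
  gripper=[-0.4,-0.4,-0.4,-0.4,-0.4,-0.4,-0.4,-0.4],
)

```text
time: 15.45
tool_pos: [0.6042, 0.2695, 0.4636]
ee_rot: [-3.14, -0.002, -3.141]
wrist_force: [-0.5, -0.2, -1.4]
width: 0.0394
finger_force: 30.0
```

```bash
python3 chk.py c3 hood_large globe_large
```

```text
tcp [0.6042 0.2695 0.4636] [-3.140e+00 -2.000e-03 -3.141e+00] F [-0.5 -0.2 -1.4] w 0.0394 f 30.0 t 15.45
scene hood_large [([0.6044, 0.2693, 0.2349], 0.84)]
scene globe_large [([0.6086, 0.271, 0.1228], 0.82), ([0.3534, 0.2139, -0.0025], 0.8), ([0.59, 0.1355, -0.0033], 0.64), ([0.3586, 0.0867, -0.0031], 0.57)]
side hood_large [([0.6001, 0.2653, 0.2399], 0.56)]
side globe_large [([0.6075, 0.2685, 0.1222], 0.85), ([0.3532, 0.2149, -0.0024], 0.77), ([0.3574, 0.0859, -0.0005], 0.59), ([0.5804, 0.1334, -0.0001], 0.59)]
scene crop origin 385 52
side crop origin 310 7
```

View pics/c3.png

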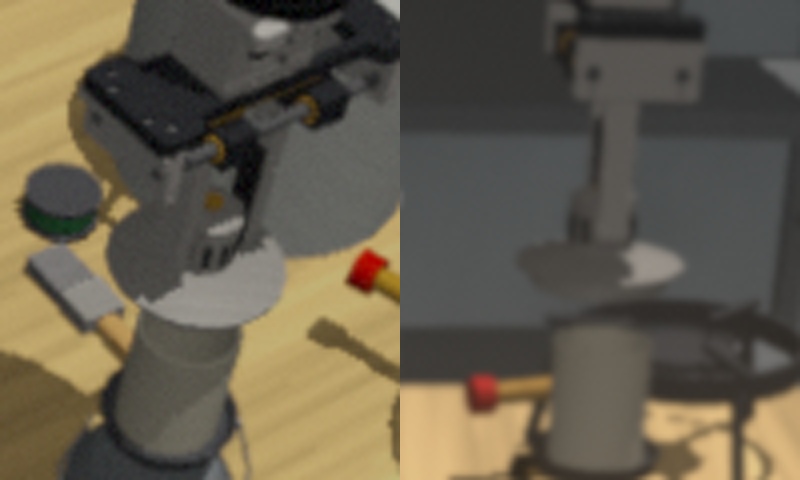

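The hood hangs over the globe: in the side view its brim is centred near crop column 601 and the globe near 602. I'll nudge about 3 mm and lower.

Request:
play_rows(
  translation=[
    [-0.07,0.06,0],
    [0,0,0.3],
    [0,0,0.3],
    [0,0,0.15],
    [0,0,0],
    [0,0,0],
  ],
  twist=[
    [0,0,0],
    [0,0,0],
    [0,0,0],
    [0,0,0],
    [0,0,0],
    [0,0,0],
  ],
  gripper=[-0.4,-0.4,-0.4,-0.4,-0.4,-0.4],
)

```text
time: 16.35
tool_pos: [0.6067, 0.2714, 0.4346]
ee_rot: [-3.141, -0.001, 3.141]
wrist_force: [-0.6, -0.6, -0.6]
width: 0.0396
finger_force: 30.0
```

Request:
play_rows(
  translation=[
    [0,0,0.1],
    [0,0,0.05],
    [0,0,0],
    [0,0,0],
  ],
  twist=[
    [0,0,0],
    [0,0,0],
    [0,0,0],
    [0,0,0],
  ],
  gripper=[-0.4,-0.4,-0.4,-0.4],
)

```text
time: 16.75
tool_pos: [0.6067, 0.2714, 0.4292]
ee_rot: [3.141, 0.0, 3.141]
wrist_force: [-0.3, 0.4, -1.2]
width: 0.0394
finger_force: 30.0
```

Request:
play_rows(
  translation=[
    [0,0,0.06],
    [0,0,0.06],
    [0,0,0],
  ],
  twist=[
    [0,0,0],
    [0,0,0],
    [0,0,0],
  ],
  gripper=[-0.4,-0.4,-0.4],
)

```text
time: 17.05
tool_pos: [0.6067, 0.2713, 0.4237]
ee_rot: [-3.141, -0.001, 3.141]
wrist_force: [0.3, -0.5, -1.3]
width: 0.039
finger_force: 30.0
```

Request:
play_rows(
  translation=[
    [0,0,0.06],
    [0,0,0.06],
    [0,0,0],
  ],
  twist=[
    [0,0,0],
    [0,0,0],
    [0,0,0],
  ],
  gripper=[-0.4,-0.4,-0.4],
)

```text
time: 17.35
tool_pos: [0.6067, 0.2714, 0.4189]
ee_rot: [-3.141, -0.001, 3.141]
wrist_force: [-0.1, 1.2, -1.2]
width: 0.0391
finger_force: 30.0
```

Request:
play_rows(
  translation=[
    [0,0,0.05],
    [0,0,0.02],
    [0,0,0],
  ],
  twist=[
    [0,0,0],
    [0,0,0],
    [0,0,0],
  ],
  gripper=[-0.4,-0.4,-0.4],
)

```text
time: 17.65
tool_pos: [0.6067, 0.2714, 0.4164]
ee_rot: [3.142, -0.0, 3.141]
wrist_force: [0.4, 0.6, -1.6]
width: 0.0396
finger_force: 30.0
```

Request:
play_rows(
  translation=[
    [0,0,0.02],
    [0,0,0],
  ],
  twist=[
    [0,0,0],
    [0,0,0],
  ],
  gripper=[-0.4,-0.4],
)

```text
time: 17.85
tool_pos: [0.6068, 0.2714, 0.4159]
ee_rot: [3.142, 0.0, 3.141]
wrist_force: [-0.3, 0.2, -0.2]
width: 0.0391
finger_force: 30.0
```

Request:
play_rows(
  translation=[
    [0,0,0.02],
    [0,0,0],
  ],
  twist=[
    [0,0,0],
    [0,0,0],
  ],
  gripper=[-0.4,-0.4],
)

```text
time: 18.05
tool_pos: [0.6067, 0.2714, 0.4153]
ee_rot: [3.141, 0.0, 3.141]
wrist_force: [0.6, -0.4, -1.5]
width: 0.0394
finger_force: 30.0
```

Request:
play_rows(
  translation=[
    [0,0,0.02],
    [0,0,0],
  ],
  twist=[
    [0,0,0],
    [0,0,0],
  ],
  gripper=[-0.4,-0.4],
)

```text
time: 18.25
tool_pos: [0.6066, 0.2713, 0.4153]
ee_rot: [3.141, 0.001, 3.141]
wrist_force: [-0.6, -0.1, 3.0]
width: 0.0394
finger_force: 30.0
```

Request:
play_rows(
  translation=[
    [0,0,0.02],
    [0,0,0],
  ],
  twist=[
    [0,0,0],
    [0,0,0],
  ],
  gripper=[-0.4,-0.4],
)

```text
time: 18.45
tool_pos: [0.6065, 0.2713, 0.4152]
ee_rot: [3.141, 0.002, 3.141]
wrist_force: [-1.2, -0.6, 5.4]
width: 0.0392
finger_force: 30.0
```

Seated at 0.415 with 5 N. I'll release, rise and go to the small globe.

Request:
play_rows(
  translation=[
    [0,0,0],
    [0,0,0],
    [0,0,0],
    [0,0,-0.2],
    [0,0,-0.5],
    [0,0,-0.8],
    [0,0,-0.3],
    [0,0,0],
  ],
  twist=[
    [0,0,0],
    [0,0,0],
    [0,0,0],
    [0,0,0],
    [0,0,0],
    [0,0,0],
    [0,0,0],
    [0,0,0],
  ],
  gripper=[0.2,0.5,0.5,0.5,0.5,0.5,0.5,0.5],
)

```text
time: 19.25
tool_pos: [0.6066, 0.2713, 0.4888]
ee_rot: [3.14, 0.006, 3.141]
wrist_force: [0.1, 0.3, 0.2]
width: 0.0704
finger_force: 0.0
```

Request:
play_rows(
  translation=[
    [0.48,-0.8,0],
    [0.48,-0.8,0],
    [0.48,-0.8,0],
    [0.48,-0.8,0],
    [0.48,-0.8,0],
    [0.48,-0.8,0],
    [0.48,-0.8,0],
    [0.48,-0.8,0],
  ],
  twist=[
    [0,0,0],
    [0,0,0],
    [0,0,0],
    [0,0,0],
    [0,0,0],
    [0,0,0],
    [0,0,0],
    [0,0,0],
  ],
  gripper=[0.8,0.8,0.8,0.8,0.8,0.8,0.8,0.8],
)

```text
time: 20.05
tool_pos: [0.4519, 0.0144, 0.4836]
ee_rot: [3.141, -0.003, 3.141]
wrist_force: [0.9, -1.6, 0.7]
width: 0.0844
finger_force: 0.0
```

Request:
play_rows(
  translation=[
    [0,0,0.8],
    [0,0,0.8],
    [0,0,0.4],
    [0,0,0],
    [0,0,0],
  ],
  twist=[
    [0,0,0],
    [0,0,0],
    [0,0,0],
    [0,0,0],
    [0,0,0],
  ],
  gripper=[0.8,0.8,0.8,0.8,0.8],
)

```text
time: 20.55
tool_pos: [0.4528, 0.0155, 0.4048]
ee_rot: [3.141, -0.002, 3.141]
wrist_force: [0.3, -0.7, 0.6]
width: 0.0844
finger_force: 0.0
```

```bash
python3 look.py w4.png globe_small; python3 - <<'E'
from rim import *
im=cv2.imread('pics/w4.png')[:,:,::-1]
print(rim(im,(255,150,375,257),.06))
for c in('scene','side'):
    snap(c,'t.png')
    for n in('lantern_large','hood_large','lantern_small','hood_small','globe_small'): print(c,n,[(np.round(x['centre'],4).tolist(),round(x['score'],2)) for x in robot.spot_point(n,c)[:2]])
E
```

```text
tcp [0.4528 0.0155 0.4048] [ 3.141e+00 -2.000e-03  3.141e+00] F [ 0.3 -0.7  0.6] w 0.0844 f 0.0 t 20.55
globe_small [([0.4505, 0.0117, 0.0015], 0.91, [[312, 177]])]
(array([0.4533, 0.0133]), np.float64(0.0217), np.float64(0.0017), 170)
scene lantern_large [([0.6083, 0.2705, 0.0006], 0.6)]
scene hood_large [([0.5713, -0.1077, -0.0002], 0.32)]
scene lantern_small [([0.6132, -0.2787, 0.0057], 0.87)]
scene hood_small [([0.6809, -0.0322, -0.0005], 0.9)]
scene globe_small [([0.4546, 0.0121, -0.0029], 0.78)]
side lantern_large [([0.6051, 0.2758, 0.0019], 0.6)]
side hood_large [([0.6004, 0.2718, 0.1918], 0.59), ([0.6066, 0.2707, 0.122], 0.4)]
side lantern_small [([0.6138, -0.2784, 0.0021], 0.77)]
side hood_small [([0.6815, -0.0351, -0.0016], 0.69), ([0.5626, 0.0516, -0.0006], 0.29)]
side globe_small [([0.455, 0.0151, 0.0052], 0.79)]
```

View pics/w4.png

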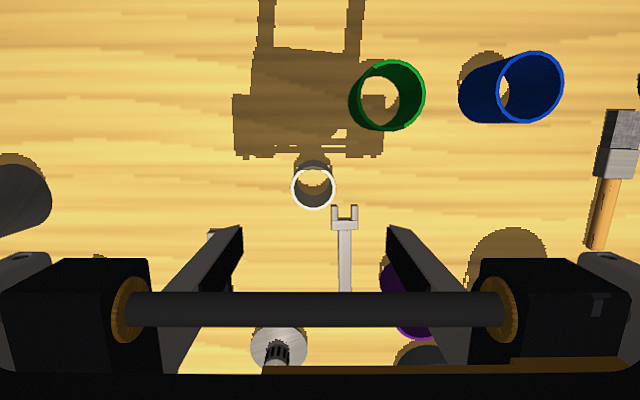

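The small globe's rim is at (313,187), with the wrench jaw beside it at (345,212), clear of the fingers. I'll descend and grip.

Request:
play_rows(
  translation=[
    [-0.02,-0.06,0.4],
    [0,0,0.8],
    [0,0,0.8],
    [0,0,0.8],
    [0,0,0.8],
    [0,0,0.7],
    [0,0,0.4],
    [0,0,0],
  ],
  twist=[
    [0,0,0],
    [0,0,0],
    [0,0,0],
    [0,0,0],
    [0,0,0],
    [0,0,0],
    [0,0,0],
    [0,0,0],
  ],
  gripper=[0.8,0.8,0.8,0.8,0.8,0.8,0.8,0.8],
)

```text
time: 22.05
tool_pos: [0.4525, 0.0132, 0.2146]
ee_rot: [3.141, -0.006, 3.141]
wrist_force: [-0.2, -0.0, -0.2]
width: 0.0845
finger_force: 0.0
```

Request:
play_rows(
  translation=[
    [0,0,0],
    [0,0,0],
    [0,0,0],
    [0,0,0],
    [0,0,0],
    [0,0,0],
    [0,0,0],
  ],
  twist=[
    [0,0,0],
    [0,0,0],
    [0,0,0],
    [0,0,0],
    [0,0,0],
    [0,0,0],
    [0,0,0],
  ],
  gripper=[0.4,-0.1,-0.1,-0.1,-0.1,-0.1,-0.1],
)

```text
time: 22.75
tool_pos: [0.454, 0.0131, 0.2182]
ee_rot: [3.141, 0.001, 3.141]
wrist_force: [-1.1, 0.1, 4.1]
width: 0.0481
finger_force: 30.0
```

Request:
play_rows(
  translation=[
    [0,0,-0.3],
    [0,0,-0.7],
    [0,0,-0.8],
    [0,0,-0.8],
    [0,0,-0.8],
    [0,0,-0.6],
    [0,0,-0.3],
    [0,0,0],
  ],
  twist=[
    [0,0,0],
    [0,0,0],
    [0,0,0],
    [0,0,0],
    [0,0,0],
    [0,0,0],
    [0,0,0],
    [0,0,0],
  ],
  gripper=[-0.1,-0.1,-0.1,-0.1,-0.1,-0.1,-0.1,-0.1],
)

```text
time: 23.55
tool_pos: [0.4539, 0.0131, 0.3914]
ee_rot: [-3.141, 0.004, 3.141]
wrist_force: [-0.2, 0.3, -1.0]
width: 0.0481
finger_force: 30.0
```

Request:
play_rows(
  translation=[
    [-0.4,-0.72,0],
    [-0.4,-0.72,0],
    [-0.4,-0.72,0],
    [-0.4,-0.72,0],
    [-0.4,-0.72,0],
    [-0.4,-0.72,0],
    [-0.4,-0.72,0],
    [-0.4,-0.72,0],
  ],
  twist=[
    [0,0,0],
    [0,0,0],
    [0,0,0],
    [0,0,0],
    [0,0,0],
    [0,0,0],
    [0,0,0],
    [0,0,0],
  ],
  gripper=[-0.1,-0.1,-0.1,-0.1,-0.1,-0.1,-0.1,-0.1],
)

```text
time: 24.35
tool_pos: [0.5819, -0.2186, 0.3865]
ee_rot: [3.139, -0.004, 3.141]
wrist_force: [-0.5, 0.0, -1.4]
width: 0.0479
finger_force: 30.0
```

Request:
play_rows(
  translation=[
    [-0.4,-0.72,0],
    [-0.4,-0.72,0],
    [0,-0.1,0],
    [0,0,0],
    [0,0,0],
  ],
  twist=[
    [0,0,0],
    [0,0,0],
    [0,0,0],
    [0,0,0],
    [0,0,0],
  ],
  gripper=[-0.1,-0.1,-0.1,-0.1,-0.1],
)

```text
time: 24.85
tool_pos: [0.6133, -0.2783, 0.3882]
ee_rot: [3.14, -0.002, 3.141]
wrist_force: [0.2, 0.4, -0.9]
width: 0.0482
finger_force: 30.0
```

```bash
python3 chk.py c4 lantern_small globe_small; python3 - <<'E'
from h import *
for z in (.0,.099,.132,.165,.22): print(z,'side',proj('side',[.614,-.2785,z]).round(1),'scene',proj('scene',[.614,-.2785,z]).round(1))
E
```

```text
tcp [ 0.6133 -0.2783  0.3882] [ 3.140e+00 -2.000e-03  3.141e+00] F [ 0.2  0.4 -0.9] w 0.0482 f 30.0 t 24.85
scene lantern_small [([0.6147, -0.2797, 0.002], 0.84)]
scene globe_small [([0.6107, -0.2788, 0.1692], 0.69)]
side lantern_small [([0.6143, -0.2772, -0.0002], 0.7), ([0.5659, 0.0513, 0.0011], 0.41)]
side globe_small [([0.6119, -0.2798, 0.1747], 0.8)]
scene crop origin 169 182
side crop origin 364 168
0.0 side [[397.6 317. ]] scene [[232. 284.]]
0.099 side [[406.  274.4]] scene [[225.7 263.9]]
0.132 side [[409.2 258.2]] scene [[223.4 256.5]]
0.165 side [[412.5 241. ]] scene [[220.9 248.7]]
0.22 side [[418.5 209.6]] scene [[216.5 234.6]]
```

View pics/c4.png

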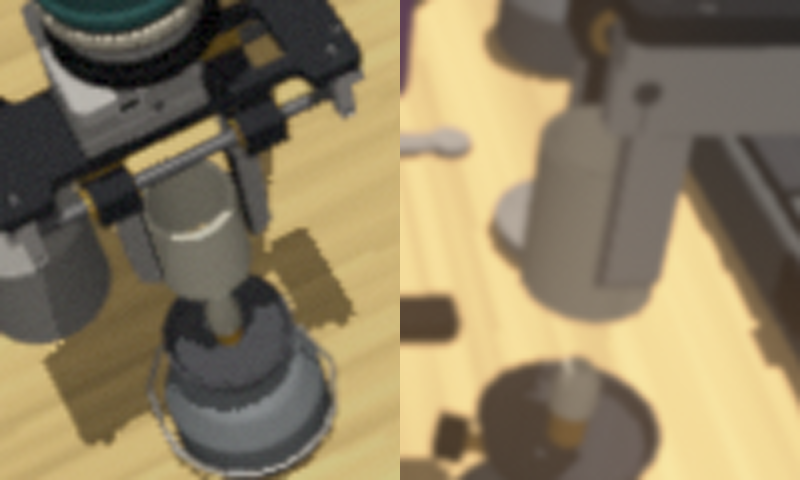

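The globe sits above the burner, about 2 mm short in x. I'll correct and lower.

Request:
play_rows(
  translation=[
    [-0.05,0,0.2],
    [0,0,0.4],
    [0,0,0.4],
    [0,0,0.3],
    [0,0,0.2],
    [0,0,0],
    [0,0,0],
  ],
  twist=[
    [0,0,0],
    [0,0,0],
    [0,0,0],
    [0,0,0],
    [0,0,0],
    [0,0,0],
    [0,0,0],
  ],
  gripper=[-0.1,-0.1,-0.1,-0.1,-0.1,-0.1,-0.1],
)

```text
time: 25.85
tool_pos: [0.6156, -0.2791, 0.3298]
ee_rot: [-3.141, 0.0, 3.141]
wrist_force: [1.1, 0.0, -0.4]
width: 0.0479
finger_force: 30.0
```

Request:
play_rows(
  translation=[
    [0,0,0.08],
    [0,0,0.05],
    [0,0,0],
  ],
  twist=[
    [0,0,0],
    [0,0,0],
    [0,0,0],
  ],
  gripper=[-0.1,-0.1,-0.1],
)

```text
time: 26.15
tool_pos: [0.6155, -0.279, 0.3243]
ee_rot: [3.142, 0.0, 3.141]
wrist_force: [-0.1, -1.0, -1.2]
width: 0.0479
finger_force: 30.0
```

Request:
play_rows(
  translation=[
    [0,0,0.1],
    [0,0,0.06],
    [0,0,0],
    [0,0,0],
  ],
  twist=[
    [0,0,0],
    [0,0,0],
    [0,0,0],
    [0,0,0],
  ],
  gripper=[-0.1,-0.1,-0.1,-0.1],
)

```text
time: 26.55
tool_pos: [0.6155, -0.279, 0.3176]
ee_rot: [3.141, -0.0, 3.141]
wrist_force: [0.1, -0.1, -0.9]
width: 0.0483
finger_force: 30.0
```

Request:
play_rows(
  translation=[
    [0,0,0.04],
    [0,0,0.02],
    [0,0,0],
  ],
  twist=[
    [0,0,0],
    [0,0,0],
    [0,0,0],
  ],
  gripper=[-0.1,-0.1,-0.1],
)

```text
time: 26.85
tool_pos: [0.6155, -0.279, 0.3153]
ee_rot: [3.141, -0.0, 3.141]
wrist_force: [-0.2, 0.6, -1.4]
width: 0.0483
finger_force: 30.0
```

Request:
play_rows(
  translation=[
    [0,0,0.02],
    [0,0,0],
  ],
  twist=[
    [0,0,0],
    [0,0,0],
  ],
  gripper=[-0.1,-0.1],
)

```text
time: 27.05
tool_pos: [0.6155, -0.279, 0.3146]
ee_rot: [3.141, -0.0, 3.141]
wrist_force: [0.1, -0.6, -0.9]
width: 0.0481
finger_force: 30.0
```

Request:
play_rows(
  translation=[
    [0,0,0.02],
    [0,0,0],
  ],
  twist=[
    [0,0,0],
    [0,0,0],
  ],
  gripper=[-0.1,-0.1],
)

```text
time: 27.25
tool_pos: [0.6155, -0.279, 0.3143]
ee_rot: [-3.141, 0.0, 3.141]
wrist_force: [-0.2, -0.1, 0.7]
width: 0.0482
finger_force: 30.0
```

Request:
play_rows(
  translation=[
    [0,0,0.015],
    [0,0,0],
  ],
  twist=[
    [0,0,0],
    [0,0,0],
  ],
  gripper=[-0.1,-0.1],
)

```text
time: 27.45
tool_pos: [0.6155, -0.279, 0.3143]
ee_rot: [-3.141, 0.001, 3.141]
wrist_force: [-0.7, 0.7, 3.6]
width: 0.0484
finger_force: 30.0
```

Request:
play_rows(
  translation=[
    [0,0,0],
    [0,0,0],
    [0,0,0],
    [0,0,-0.3],
    [0,0,-0.8],
    [0,0,-0.8],
    [0,0,-0.7],
    [0,0,0],
  ],
  twist=[
    [0,0,0],
    [0,0,0],
    [0,0,0],
    [0,0,0],
    [0,0,0],
    [0,0,0],
    [0,0,0],
    [0,0,0],
  ],
  gripper=[0.2,0.6,0.6,0.6,0.6,0.6,0.6,0.6],
)

```text
time: 28.25
tool_pos: [0.6156, -0.279, 0.4245]
ee_rot: [-3.136, 0.01, 3.141]
wrist_force: [-0.4, 0.2, 1.0]
width: 0.0748
finger_force: 0.0
```

```bash
python3 look.py w5.png globe_small; for c in 1; do python3 - <<'E'
from h import *
for c in('scene','side'):
    snap(c,f't5{c}.png')
    for n in('lantern_small','globe_small'): print(c,n,[(np.round(x['centre'],4).tolist(),round(x['score'],2)) for x in robot.spot_point(n,c)[:2]])
E
done
```

```text
tcp [ 0.6156 -0.279   0.4245] [-3.136  0.01   3.141] F [-0.4  0.2  1. ] w 0.0748 f 0.0 t 28.25
globe_small [([0.6114, -0.2823, 0.0969], 0.82, [[312, 190]])]
scene lantern_small [([0.6147, -0.2782, 0.0033], 0.9), ([0.4524, 0.3729, 0.0011], 0.22)]
scene globe_small [([0.6124, -0.2782, 0.092], 0.97)]
side lantern_small [([0.6154, -0.2764, 0.0019], 0.61)]
side globe_small [([0.6137, -0.2808, 0.0984], 0.77)]
```

Request:
play_rows(
  translation=[
    [-0.2,0.76,0],
    [-0.2,0.76,0],
    [-0.2,0.76,0],
    [-0.2,0.76,0],
    [-0.2,0.76,0],
    [-0.2,0.76,0],
    [-0.2,0.76,0],
    [-0.2,0.76,0],
  ],
  twist=[
    [0,0,0],
    [0,0,0],
    [0,0,0],
    [0,0,0],
    [0,0,0],
    [0,0,0],
    [0,0,0],
    [0,0,0],
  ],
  gripper=[0.6,0.6,0.6,0.6,0.6,0.6,0.6,0.6],
)

```text
time: 29.45
tool_pos: [0.6799, -0.0346, 0.4164]
ee_rot: [3.141, -0.001, 3.141]
wrist_force: [-0.2, 0.8, 0.8]
width: 0.0751
finger_force: 0.0
```

Request:
play_rows(
  translation=[
    [0,0,0.4],
    [0,0,0.4],
    [0,0,0],
    [0,0,0],
    [0,0,0],
  ],
  twist=[
    [0,0,0],
    [0,0,0],
    [0,0,0],
    [0,0,0],
    [0,0,0],
  ],
  gripper=[0.6,0.6,0.6,0.6,0.6],
)

```text
time: 29.95
tool_pos: [0.6798, -0.0362, 0.3862]
ee_rot: [-3.142, 0.001, 3.14]
wrist_force: [0.0, 0.4, -0.0]
width: 0.0751
finger_force: 0.0
```

```bash
python3 look.py w6.png hood_small
```

```text
tcp [ 0.6798 -0.0362  0.3862] [-3.142e+00  1.000e-03  3.140e+00] F [ 0.   0.4 -0. ] w 0.0751 f 0.0 t 29.95
hood_small [([0.6779, -0.0323, -0.0009], 0.86, [[319, 180]])]
```

View pics/w6.png

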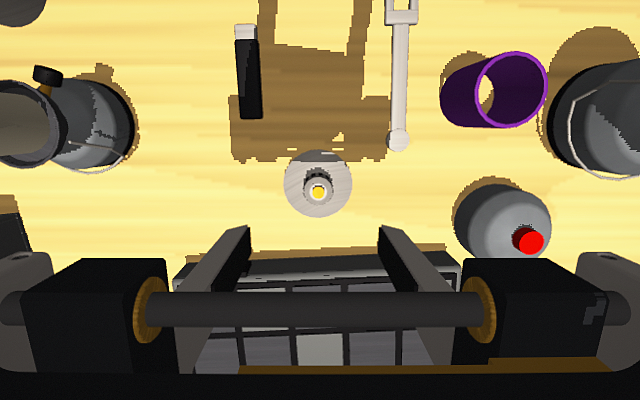

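View pics/w5.png

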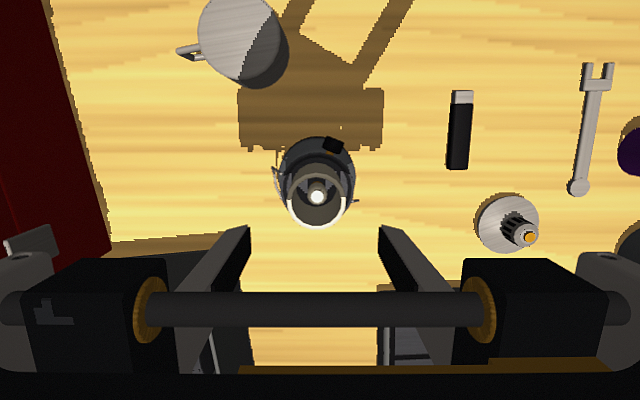

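In w5 the globe is upright in the small seat, with the burner at (317,197) showing inside it. In w6 the small hood's brim is at (318,184), its crown top is at (318,192), and the way down is clear.

```bash
python3 - <<'E'
from rim import *
print(ray('wrist',[[318,184]],.012),ray('wrist',[[318,192]],.054),ray('wrist',[[468,230],[530,240]],.08))
E
```

```text
[[ 0.67992227 -0.03311458  0.012     ]] [[ 0.67998309 -0.03357584  0.054     ]] [[0.71117505 0.10739878 0.08      ]
 [0.72141939 0.16806441 0.08      ]]
```

Request:
play_rows(
  translation=[
    [0,0.04,0.4],
    [0,0,0.8],
    [0,0,0.8],
    [0,0,0.8],
    [0,0,0.4],
    [0,0,0],
    [0,0,0],
  ],
  twist=[
    [0,0,0],
    [0,0,0],
    [0,0,0],
    [0,0,0],
    [0,0,0],
    [0,0,0],
    [0,0,0],
  ],
  gripper=[0.6,0.6,0.6,0.6,0.6,0.6,0.6],
)

```text
time: 30.75
tool_pos: [0.6802, -0.0345, 0.2587]
ee_rot: [-3.141, 0.002, 3.141]
wrist_force: [0.1, -0.2, 1.2]
width: 0.075
finger_force: 0.0
```

Request:
play_rows(
  translation=[
    [0,0,0.5],
    [0,0,0.35],
    [0,0,0],
    [0,0,0],
    [0,0,0],
    [0,0,0],
    [0,0,0],
    [0,0,0],
  ],
  twist=[
    [0,0,0],
    [0,0,0],
    [0,0,0],
    [0,0,0],
    [0,0,0],
    [0,0,0],
    [0,0,0],
    [0,0,0],
  ],
  gripper=[0.6,0.6,0.6,0,-0.6,-0.6,-0.6,-0.6],
)

```text
time: 31.55
tool_pos: [0.6798, -0.0343, 0.2237]
ee_rot: [-3.142, 0.001, 3.141]
wrist_force: [-0.0, -0.7, -0.1]
width: 0.0385
finger_force: 0.0
```

Request:
play_rows(
  translation=[
    [0,0,0],
    [0,0,0],
    [0,0,0],
    [0,0,0],
  ],
  twist=[
    [0,0,0],
    [0,0,0],
    [0,0,0],
    [0,0,0],
  ],
  gripper=[-0.6,-0.6,-0.6,-0.6],
)

```text
time: 31.95
tool_pos: [0.6798, -0.0342, 0.2234]
ee_rot: [3.141, 0.0, 3.141]
wrist_force: [0.1, 0.4, 1.5]
width: 0.0288
finger_force: 30.0
```

Request:
play_rows(
  translation=[
    [0,0,-0.4],
    [0,0,-0.8],
    [0,0,-0.8],
    [0,0,-0.8],
    [0,0,-0.8],
    [0,0,-0.8],
    [0,0,-0.4],
    [0,0,0],
  ],
  twist=[
    [0,0,0],
    [0,0,0],
    [0,0,0],
    [0,0,0],
    [0,0,0],
    [0,0,0],
    [0,0,0],
    [0,0,0],
  ],
  gripper=[-0.6,-0.6,-0.6,-0.6,-0.6,-0.6,-0.6,-0.6],
)

```text
time: 32.75
tool_pos: [0.6795, -0.0343, 0.4206]
ee_rot: [-3.14, 0.008, 3.141]
wrist_force: [-0.5, 0.8, -0.5]
width: 0.0296
finger_force: 30.0
```

Request:
play_rows(
  translation=[
    [0.2,-0.76,0],
    [0.2,-0.76,0],
    [0.2,-0.76,0],
    [0.2,-0.76,0],
    [0.2,-0.76,0],
    [0.2,-0.76,0],
    [0.2,-0.76,0],
    [0.2,-0.76,0],
  ],
  twist=[
    [0,0,0],
    [0,0,0],
    [0,0,0],
    [0,0,0],
    [0,0,0],
    [0,0,0],
    [0,0,0],
    [0,0,0],
  ],
  gripper=[-0.6,-0.6,-0.6,-0.6,-0.6,-0.6,-0.6,-0.6],
)

```text
time: 33.55
tool_pos: [0.6149, -0.2786, 0.4135]
ee_rot: [3.14, -0.003, 3.141]
wrist_force: [0.1, -0.5, -0.6]
width: 0.0291
finger_force: 30.0
```

Request:
play_rows(
  translation=[
    [0,0,0],
    [0,0,0],
  ],
  twist=[
    [0,0,0],
    [0,0,0],
  ],
  gripper=[-0.6,-0.6],
)

```text
time: 33.75
tool_pos: [0.6152, -0.278, 0.4137]
ee_rot: [3.14, -0.002, 3.139]
wrist_force: [-0.9, 1.0, -0.2]
width: 0.0293
finger_force: 30.0
```

```bash
python3 chk.py c5 hood_small globe_small;python3 - <<'E'
from h import *
for z in (.1,.15,.205,.24): print(z,'side',((proj('side',[.6145,-.279,z])[0])).round(1),'scene',proj('scene',[.6145,-.279,z])[0].round(1))
E
```

```text
tcp [ 0.6152 -0.278   0.4137] [ 3.140e+00 -2.000e-03  3.139e+00] F [-0.9  1.  -0.2] w 0.0293 f 30.0 t 33.75
scene hood_small [([0.6136, -0.2764, 0.191], 0.6)]
scene globe_small [([0.6142, -0.2808, 0.0953], 0.62)]
side hood_small [([0.6155, -0.2785, 0.191], 0.63)]
side globe_small [([0.6151, -0.282, 0.099], 0.86)]
scene crop origin 167 176
side crop origin 368 153
0.1 side [406.5 274.1] scene [225.5 264. ]
0.15 side [411.4 249.2] scene [221.9 252.6]
0.205 side [417.3 218.7] scene [217.6 238.8]
0.24 side [421.3 197.4] scene [214.7 229.4]
```

View pics/c5.png

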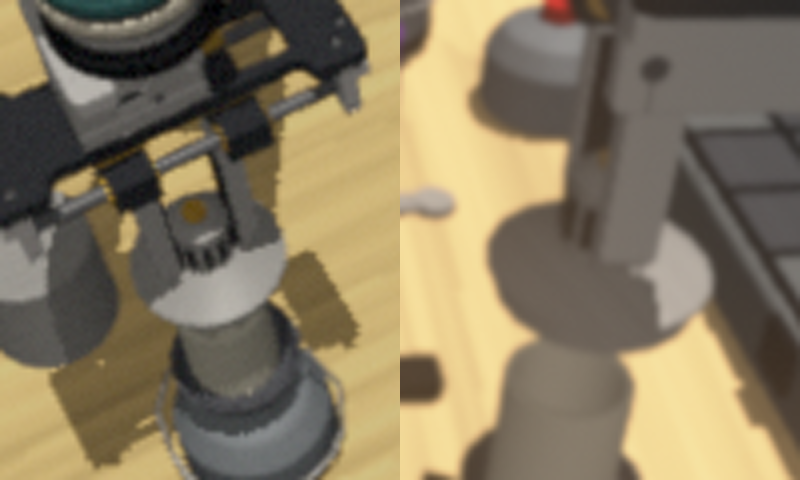

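The hood hangs over the globe: in the side view its brim centre is at crop column 600 and the globe top at 567. That puts it about 2 mm too far in x, so I'll correct and lower.

Request:
play_rows(
  translation=[
    [0.05,-0.02,0.2],
    [0,0,0.2],
    [0,0,0.2],
    [0,0,0.1],
    [0,0,0],
    [0,0,0],
  ],
  twist=[
    [0,0,0],
    [0,0,0],
    [0,0,0],
    [0,0,0],
    [0,0,0],
    [0,0,0],
  ],
  gripper=[-0.6,-0.6,-0.6,-0.6,-0.6,-0.6],
)

```text
time: 34.65
tool_pos: [0.6135, -0.2783, 0.3871]
ee_rot: [3.141, -0.0, 3.141]
wrist_force: [-0.5, 0.1, -0.8]
width: 0.0291
finger_force: 30.0
```

Request:
play_rows(
  translation=[
    [0,0,0.08],
    [0,0,0.04],
    [0,0,0],
  ],
  twist=[
    [0,0,0],
    [0,0,0],
    [0,0,0],
  ],
  gripper=[-0.6,-0.6,-0.6],
)

```text
time: 34.95
tool_pos: [0.6135, -0.2783, 0.3822]
ee_rot: [3.141, -0.0, 3.141]
wrist_force: [-0.3, -0.1, -1.1]
width: 0.029
finger_force: 30.0
```

Request:
play_rows(
  translation=[
    [0,0,0.05],
    [0,0,0.05],
    [0,0,0],
  ],
  twist=[
    [0,0,0],
    [0,0,0],
    [0,0,0],
  ],
  gripper=[-0.6,-0.6,-0.6],
)

```text
time: 35.25
tool_pos: [0.6135, -0.2782, 0.378]
ee_rot: [3.141, -0.001, 3.141]
wrist_force: [0.2, -0.3, -1.2]
width: 0.0293
finger_force: 30.0
```

Request:
play_rows(
  translation=[
    [0,0,0.05],
    [0,0,0.05],
    [0,0,0],
  ],
  twist=[
    [0,0,0],
    [0,0,0],
    [0,0,0],
  ],
  gripper=[-0.6,-0.6,-0.6],
)

```text
time: 35.55
tool_pos: [0.6135, -0.2782, 0.3739]
ee_rot: [3.141, -0.001, 3.141]
wrist_force: [0.1, 0.5, -1.3]
width: 0.0292
finger_force: 30.0
```

Request:
play_rows(
  translation=[
    [0,0,0.05],
    [0,0,0.03],
    [0,0,0],
  ],
  twist=[
    [0,0,0],
    [0,0,0],
    [0,0,0],
  ],
  gripper=[-0.6,-0.6,-0.6],
)

```text
time: 35.85
tool_pos: [0.6135, -0.2782, 0.3709]
ee_rot: [3.141, -0.0, 3.141]
wrist_force: [-0.6, 0.0, 0.0]
width: 0.0295
finger_force: 30.0
```

Request:
play_rows(
  translation=[
    [0,0,0.03],
    [0,0,0.02],
    [0,0,0],
  ],
  twist=[
    [0,0,0],
    [0,0,0],
    [0,0,0],
  ],
  gripper=[-0.6,-0.6,-0.6],
)

```text
time: 36.15
tool_pos: [0.6135, -0.2782, 0.369]
ee_rot: [3.141, -0.0, 3.141]
wrist_force: [-0.4, -0.5, 0.4]
width: 0.0295
finger_force: 30.0
```

Request:
play_rows(
  translation=[
    [0,0,0.03],
    [0,0,0],
    [0,0,0],
  ],
  twist=[
    [0,0,0],
    [0,0,0],
    [0,0,0],
  ],
  gripper=[-0.6,-0.6,-0.6],
)

```text
time: 36.45
tool_pos: [0.6135, -0.2782, 0.368]
ee_rot: [3.141, 0.0, 3.141]
wrist_force: [-0.3, -0.6, -1.1]
width: 0.0293
finger_force: 30.0
```

Request:
play_rows(
  translation=[
    [0,0,0.02],
    [0,0,0],
  ],
  twist=[
    [0,0,0],
    [0,0,0],
  ],
  gripper=[-0.6,-0.6],
)

```text
time: 36.65
tool_pos: [0.6135, -0.2783, 0.3676]
ee_rot: [-3.141, 0.001, 3.141]
wrist_force: [0.2, 0.3, -0.6]
width: 0.0295
finger_force: 30.0
```

Request:
play_rows(
  translation=[
    [0,0,0.015],
    [0,0,0],
  ],
  twist=[
    [0,0,0],
    [0,0,0],
  ],
  gripper=[-0.6,-0.6],
)

```text
time: 36.85
tool_pos: [0.6135, -0.2782, 0.3676]
ee_rot: [-3.141, 0.001, 3.141]
wrist_force: [-0.3, 0.3, 2.6]
width: 0.0291
finger_force: 30.0
```

Seated. I'll release, rise, move back and check.

Request:
play_rows(
  translation=[
    [0,0,0],
    [0,0,0],
    [0,0,0],
    [0,0,-0.3],
    [0,0,-0.8],
    [0,0,-0.8],
    [0,0,-0.4],
    [0,0,0],
  ],
  twist=[
    [0,0,0],
    [0,0,0],
    [0,0,0],
    [0,0,0],
    [0,0,0],
    [0,0,0],
    [0,0,0],
    [0,0,0],
  ],
  gripper=[-0.2,0.3,0.3,0.3,0.3,0.3,0.3,0.3],
)

```text
time: 37.65
tool_pos: [0.6133, -0.2781, 0.4638]
ee_rot: [-3.138, 0.007, 3.141]
wrist_force: [-0.1, 0.6, 0.5]
width: 0.061
finger_force: 0.0
```

Request:
play_rows(
  translation=[
    [0.8,0.4,0],
    [0.8,0.4,0],
    [0.8,0.4,0],
    [0.8,0.4,0],
    [0.8,0.4,0],
    [0.8,0.4,0],
    [0,0,0],
    [0,0,0],
  ],
  twist=[
    [0,0,0],
    [0,0,0],
    [0,0,0],
    [0,0,0],
    [0,0,0],
    [0,0,0],
    [0,0,0],
    [0,0,0],
  ],
  gripper=[0.3,0.3,0.3,0.3,0.3,0.3,0.3,0.3],
)

```text
time: 38.45
tool_pos: [0.4212, -0.1818, 0.4583]
ee_rot: [-3.142, 0.0, 3.141]
wrist_force: [-0.1, 0.4, -0.9]
width: 0.0613
finger_force: 0.0
```

```bash
python3 - <<'E'
from h import *
ims={}
for c in('scene','side'):
    ims[c]=snap(c,f'f_{c}.png')
    for n in "lantern_large lantern_small hood_large hood_small brush lighter mug wrench".split(): print(c,n,[(np.round(x['centre'],3).tolist(),round(x['score'],2)) for x in robot.spot_point(n,c)[:2]])
def crop(c,p): 
    u,v=proj(c,p)[0].astype(int); return cv2.resize(ims[c][max(v-60,0):max(v-60,0)+100,u-65:u+65],(400,300),interpolation=cv2.INTER_CUBIC)
L=[.607,.272,.12];S=[.614,-.279,.1]
cv2.imwrite('pics/final.png',np.vstack([np.hstack([crop(c,p) for c in('scene','side')]) for p in(L,S)])[:,:,::-1])
E
```

```text
scene lantern_large [([0.609, 0.271, -0.001], 0.78)]
scene lantern_small [([0.613, -0.277, 0.004], 0.8)]
scene hood_large [([0.606, 0.273, 0.191], 0.85), ([0.469, -0.355, 0.004], 0.26)]
scene hood_small [([0.474, -0.354, 0.005], 0.67), ([0.61, -0.276, 0.141], 0.66)]
scene brush [([0.452, 0.375, 0.002], 0.74), ([0.602, 0.271, 0.186], 0.35)]
scene lighter [([0.57, -0.11, -0.001], 0.73)]
scene mug [([0.469, -0.352, 0.005], 0.86)]
scene wrench [([0.567, 0.054, 0.006], 0.73)]
side lantern_large [([0.608, 0.274, 0.004], 0.57)]
side lantern_small [([0.614, -0.276, 0.003], 0.71)]
side hood_large [([0.601, 0.272, 0.191], 0.92)]
side hood_small [([0.614, -0.28, 0.142], 0.77)]
side brush [([0.452, 0.372, -0.001], 0.84), ([0.47, -0.351, -0.003], 0.34)]
side lighter [([0.568, -0.104, -0.002], 0.97), ([0.605, 0.275, 0.004], 0.7)]
side mug []
side wrench [([0.564, 0.05, 0.002], 0.58)]
```

View pics/final.png

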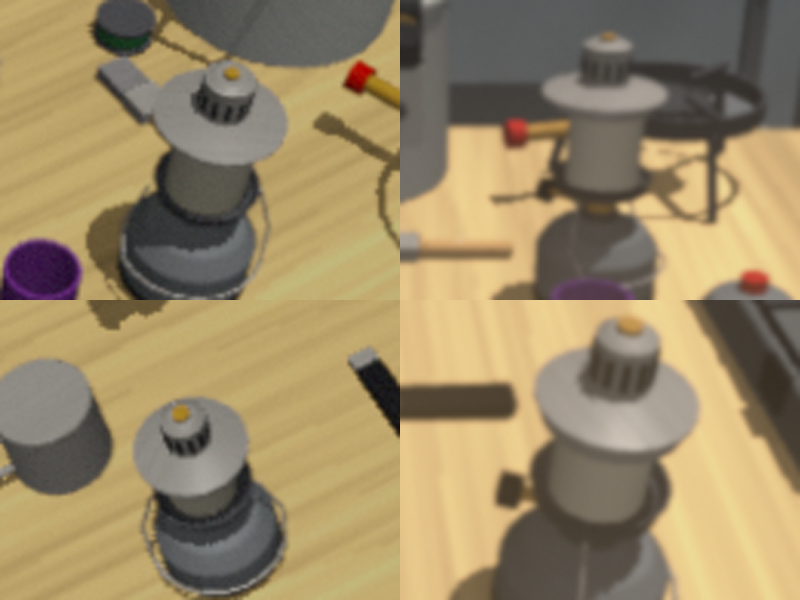

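Both lanterns are complete and upright, with the hoods level and at the expected heights (0.191 and 0.142). The bystanders have not moved, so I'm handing in.

```bash
python3 -c "
from bench import robot
print(robot.close_job())"
```

```text
the job is handed in; nothing more can be done
None
```

Both lanterns are back together and the job is handed in: each has its own globe seated and its own hood fully down, both stand upright in place, and the wrench, brush, lighter and mug were not disturbed.

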